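Hold a border tile out over the chip tray at the gauge mark

ROBOT

A 6-joint arm with a two-finger parallel gripper is mounted at the origin on the work surface. World frame = base frame: x ahead of the robot, y to its left, z up, the work surface at z = 0. Lengths are in m, angles in rad, forces in N, time in s.
With the tool pointing down it reaches from about 0.25 to 0.725 m from the base axis. Payload 4 kg.
Tool frame: the origin (TCP) lies on the centre line of the jaws, within the pads' length; the fingertips stand 25 mm ahead of it and the grasp point (between the pads) lies 6 mm ahead of it; z points along the fingers, x is the direction in which the jaws open and shut, and the axes are right-handed (so a half turn about z gives the same grasp; the last joint's range is limited). The gripper opens to 85 mm and grips with 20 to 120 N. Pads are 22 mm wide; open, the fingers measure 114 mm over their backs; the gripper's body (76 mm by 85 mm) begins 54 mm behind the grasp point. The pads swing forward as they close: fully open they stand 13 mm farther back than shut.
Start: joints at [-1.208, 0.241, 0.005, 1.335, 0, 1.571], TCP at [0.177, -0.467, 0.223] pointing down, gripper open.
Joint ranges: [-2.72, 2.72], [-1.05, 1.87], [-1.09, 1.28], [-1.99, 2.15], [-1.42, 1.44], [-3.14, 3.14]. Speed limits (rad/s): [2.79, 2.79, 3.14, 3.14, 3.14, 3.14].

INTERFACE

Orientations are given as a unit quaternion [x, y, z, w].
In Python, from workcell import bot, imaging, order gives the robot as it stands.
- The arm moves only by the tool carry_out, never from a script. Its argument "moves" is a list of rows, each a list of 5 numbers: the shift along the tool's x, y, z scaled (see below), then the turn about the tool's z scaled (see below), then the opening, from -1 (shut) to 1 (fully open). In form: [[tx, ty, tz, roll, hand], ...]. A call has 1 to 20 rows; each row is the pose to reach, as a shift and turn from the pose commanded when the call began, along the tool's axes at that moment; what a row does not reach only later rows make up. The controller multiplies each number of a shift by 0.1 m and each number of a turn by 90 degrees. A row lasts 1/10 s, in which the tool goes at most 50 mm and 8.59 degrees, less where a joint would pass 70% of its speed; a pose out of reach is approached as far as the arm can. A call with a number of a shift or a turn outside -1 to 1 is refused whole. A call with a gripper value outside its range is refused whole. The fingers move at their own pace and stop on an object; the grip force is fixed at half the most. Time passes only in rows, so rows that repeat a pose let the fingers close. It gives the time, the measured TCP pose, the force and the opening at its end, in the units of the state.
- bot.get_obs(): the state, without advancing time (a new reading comes with each control period).
- imaging.camera(name): name is "side" or "top" or "wrist"; returns the picture (384x512x3 uint8, red, green, blue); there is no depth.
- imaging.camera_model(name): a dict with "fovy" (degrees; the focal length in pixels is half the picture's height over the tangent of half this angle, whatever the lens; pixels are square), "cx", "cy" (the principal point, pixels), "eye" and "rotation" of the camera in the world. Camera axes: x right, y up, looking along -z (the intrinsics and any distortion apply to the point x, -y, -z); pixel columns grow to the right and rows downward; lengths in m; the calibration is good to about 2 mm. The wrist camera is an equidistant fisheye: a pixel r from the principal point sees the ray r / f radians off the axis. A picture is of the moment at which its call begins: read the wrist's pose just before it. camera_model takes no time and is no camera call; for the wrist camera it gives the pose at the moment of the call.
- order.job_done(): hands the job in, once; it reports no verdict.
The state is a dict: "clock": time; "joint_pos": joint angles; "joint_vel": joint speeds; "tau": joint torques, N m; "eef_pos": TCP position; "tool_rot": TCP orientation; "ft_force": force on the tool from outside, world axes, zero at the start; "ft_torque": the same for the moment, N m; "grip_width": finger opening in m.
Only numpy, scipy, OpenCV 4.12 (cv2) and the standard library are available. Lean on these libraries where they do the work, as an engineer would, in place of code of your own. Each camera call takes 0.05 s, during which the arm holds its last target.

TASK

Start the dust extractor by pressing its green button fully down and letting it come up again. Then slide the long blue border tile straight out over the edge of the concrete block, flat on the block and never lifted or tipped, until its outer end is level with the red pointer of the gauge; more than half of it then overhangs, so finish while still holding the tile in the gripper, flat and still, carried by nothing but the block and your grip. Leave the other things on the bench where they are.

Things in the scene. Friction and masses are not known exactly. Their poses are not given: they have to be found in the camera images.
- start (a joint): the green button's travel in m: 0 is up, 0.006 is fully down; a spring pushes it back, about 5 N when fully down
- start_top (a point): centre of the top face of the green round button (32 mm across, pressed straight down) on top of the grey dust extractor, a fixed box 180 x 140 x 110 mm on the robot's right
- block: fixed concrete block, 280 mm (its x) x 260 mm (its y) x 100 mm high, on the robot's left; origin at the centre of its underside. Its -y axis points outward: the tile slides out over the edge at y = -130 mm of this frame. A fixed wooden chip tray, 35 mm high, stands on the bench below that edge; nothing has to be done with it
- tile_mid (a point): centre (half-way up) of the loose border tile: terracotta with a blue-glazed top and white and green diamonds, 50 mm (x) x 300 mm long (y) x 26 mm high, about 0.6 kg evenly spread. It lies flat on the block with its -y end already sticking out a little over the edge, roughly square to it. Its sides can be gripped from above across its 50 mm width near its inner (+y) end, which stays over the block; there is free room of at least 55 mm on either side along it
- tile_end (a point): centre (half-way up) of the tile's outer end face, 150 mm from tile_mid along the tile's -y axis
- mark (a point): the mark: tip of the gauge's red pointer, 123 mm above the bench. The gauge is a fixed steel post beside the tile's path, on the far (+x) side, and the pointer points across the path, in the block's -x direction. Axes are parallel to the block's: the tile's outer end is level with the mark when tile_end has y = 0 in this frame. The tile passes the pointer with 10 mm or more to spare. The mark is 168 to 200 mm beyond the block's edge
- small_tile: small square green-glazed tile, 45 x 45 x 12 mm, lying on the far part of the block's top, beside the border tile; origin at the centre of its underside
- bench_tile: small square yellow-glazed tile, 45 x 45 x 12 mm, lying on the bench towards the back; origin at the centre of its underside
- hammer: hammer, 240 mm long, lying at the back of the bench
- bowl: blue ceramic bowl, 110 mm across, 45 mm high; origin at the centre of its underside
- bottle: amber bottle with a cork-coloured cap, 64 mm across, 190 mm high; origin at the centre of its underside
- jar: glass jar with a red cap, 70 mm across, 90 mm high, at the left; origin at the centre of its underside
- tile: the same border tile; this origin is the centre of its underside
Mind the look-alikes: they are no part of the job. Leave any yellow look-alike of the part that bears mark alone. Of the things like the part that bears start, leave any that is pink; of the rest the larger one is meant.

How it is judged:
By the outcome, as a careful person would: the job done as asked, in the order asked, and still so for the second after the job is handed in, while the arm keeps its last pose, push and grip.
It also fails if it takes over 42 s, if anything falls off the work surface, if the arm or the gripper's body presses on something with over 40 N, if the wrist force passes 120 N, or if a joint passes its speed limit or range.

## Working session

There is one attempt and no reset: what is moved stays moved. The work goes in short steps, Python scripts to look and compute and a tool call to move; the robot and the scene stay as the last step left them, time stands still between calls to the robot, and variables do not carry over. Pictures are saved under pics/ and viewed, and the job is handed in when it is done.

Besides the shell and the picture viewer there is one more tool, called after "Call:" as name(argument=value, ...), one argument or row to a line, values as JSON. carry_out: Moves the arm, as the interface text tells. Its arguments: {"type":"object","properties":{"moves":{"type":"array","items":{"type":"array","items":{"type":"number","minimum":-1,"maximum":1}}}},"required":["moves"]}

```bash
mkdir -p pics; python3 - <<'E'
from workcell import bot, imaging
import cv2
o=bot.get_obs()
print({k:(v if not hasattr(v,'round') else v) for k,v in o.items()})
for n in ["side","top","wrist"]:
    m=imaging.camera_model(n); print(n,m)
    im=imaging.camera(n); cv2.imwrite(f"pics/{n}0.png",im[:,:,::-1])
E
```

```text
{'clock': 0.0, 'joint_pos': array([-1.20799062e+00,  2.41462391e-01,  3.74078999e-03,  1.33521009e+00,
        1.05308163e-05,  1.57077801e+00]), 'joint_vel': array([ 1.62030871e-03, -2.01490061e-04,  5.91256309e-04, -1.76259378e-07,
        1.07976015e-03, -7.64942931e-04]), 'tau': array([ 8.84389174e-04, -3.72318435e+01,  2.52407616e+01,  1.71011867e-02,
        1.83558959e-04,  2.87619528e-07]), 'eef_pos': array([ 0.17722292, -0.46684665,  0.22209463]), 'tool_rot': array([ 8.23077840e-01, -5.67927574e-01, -8.75783715e-04, -6.10715839e-04]), 'ft_force': array([-0.66171458, -0.57760639, -0.32285582]), 'ft_torque': array([-0.05235626,  0.00141094, -0.0385993 ]), 'grip_width': 0.0851843131590357}
side {'fovy': 48.69252371306062, 'cx': 254.97864075957656, 'cy': 188.8127021599497, 'eye': array([0.03084033, 0.95432492, 1.00017969]), 'rotation': array([-0.09774983,  0.41242969,  0.88512401, -0.19209949])}
top {'fovy': 55.010513808683505, 'cx': 257.7697890581853, 'cy': 192.89753048999395, 'eye': array([ 0.40288434, -0.01090243,  1.17139248]), 'rotation': array([ 0.04345721, -0.03171402, -0.70458994,  0.70757241])}
wrist {'fovy': 65.70646984690485, 'cx': 256.4935981214698, 'cy': 190.89320872497575, 'eye': array([ 0.23891274, -0.44228655,  0.37406864]), 'rotation': array([-0.11002037,  0.07712414, -0.56287756,  0.81554659])}
```

View pics/side0.png

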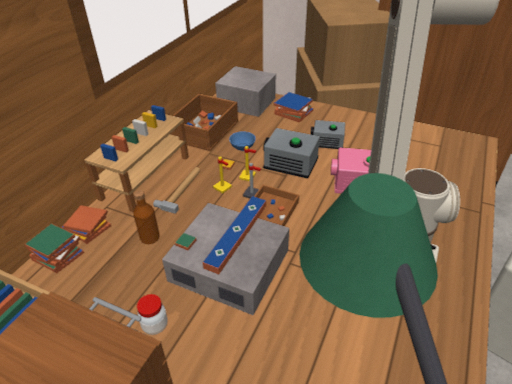

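View pics/top0.png

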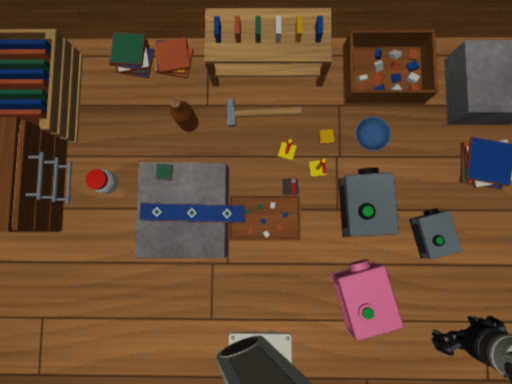

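View pics/wrist0.png

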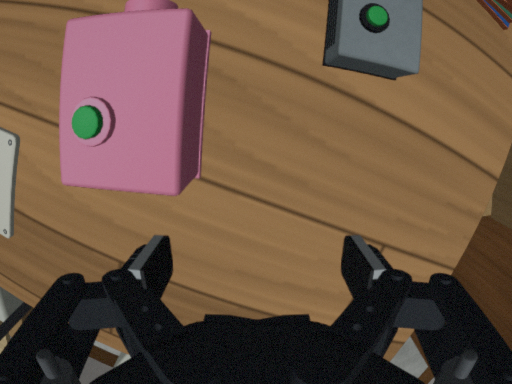

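The top view shows three extractors: grey at (368,211), smaller grey at (439,240), and pink at (368,312). It also shows three gauges: steel at (290,186), and yellow at (288,149) and (318,167). The larger grey extractor and the steel gauge fit the description. I'll confirm both in crops.

```bash
cat > h.py <<'E'
import numpy as np, cv2
from scipy.spatial.transform import Rotation as R
from workcell import bot, imaging
def ray(m,px,fish=False):
    f=192/np.tan(np.radians(m['fovy']/2)); u=(px[0]-m['cx'])/f; v=(px[1]-m['cy'])/f
    if fish:
        r=np.hypot(u,v); s=np.sin(r)/r if r>1e-9 else 1; d=np.array([u*s,-v*s,-np.cos(r)])
    else: d=np.array([u,-v,-1.])
    return m['eye'], R.from_quat(m['rotation']).apply(d/np.linalg.norm(d))
def onz(m,px,z,fish=False):
    e,d=ray(m,px,fish); return e+d*(z-e[2])/d[2]
def tri(rs):
    A=0;b=0
    for e,d in rs:
        P=np.eye(3)-np.outer(d,d); A=A+P; b=b+P@e
    x=np.linalg.solve(A,b); return x,[np.linalg.norm((np.eye(3)-np.outer(d,d))@(x-e)) for e,d in rs]
def proj(m,p,fish=False):
    c=R.from_quat(m['rotation']).inv().apply(np.array(p)-m['eye']); f=192/np.tan(np.radians(m['fovy']/2))
    x,y,z=c[0],-c[1],-c[2]
    if fish:
        r=np.hypot(x,y); t=np.arctan2(r,z); return m['cx']+f*t*x/r, m['cy']+f*t*y/r
    return m['cx']+f*x/z, m['cy']+f*y/z
E
python3 - <<'E'
import cv2,numpy as np
t=cv2.imread('pics/top0.png'); s=cv2.imread('pics/side0.png')
a=cv2.resize(t[130:265,120:320],(800,540),interpolation=cv2.INTER_CUBIC); cv2.imwrite('pics/c1.png',a)
a=cv2.resize(s[120:300,165:325],(533,600),interpolation=cv2.INTER_CUBIC); cv2.imwrite('pics/c2.png',a)
a=cv2.resize(t[160:280,330:470],(700,600),interpolation=cv2.INTER_CUBIC); cv2.imwrite('pics/c3.png',a)
E
```

```text
(no output)
```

View pics/c1.png

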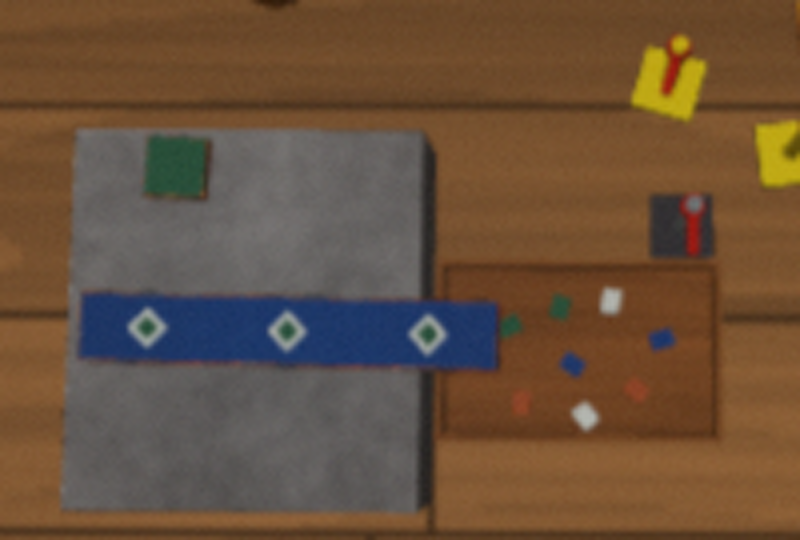

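View pics/c2.png

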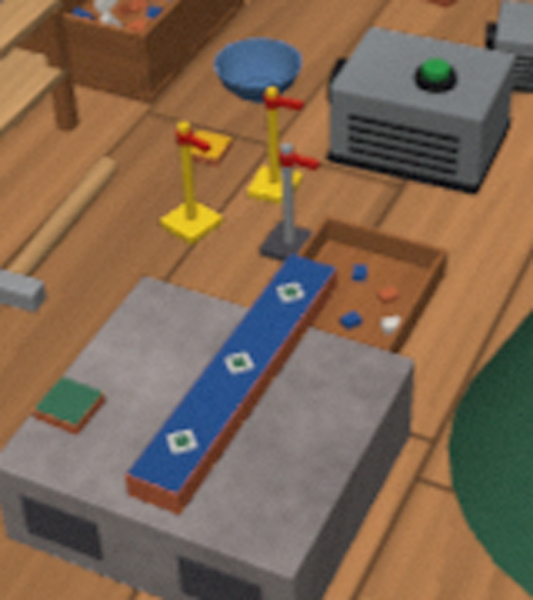

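View pics/c3.png

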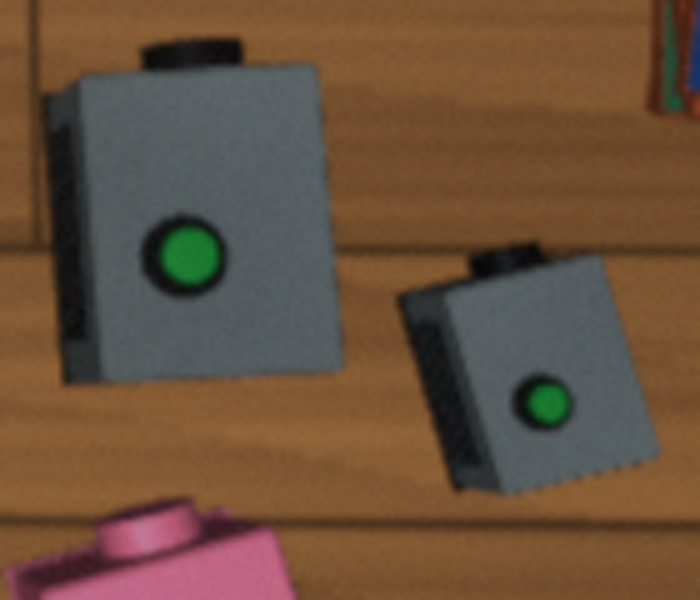

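The crops confirm the larger grey extractor, button near (368,211), and the steel-post gauge with the red pointer, tip near (293,194) in top and (260,169) in side. Now I'll measure them.

```bash
cat > meas.py <<'E'
from h import *
M={n:imaging.camera_model(n) for n in("top","side")}
I={n:cv2.cvtColor(cv2.imread(f'pics/{n}0.png'),cv2.COLOR_BGR2HSV) for n in M}
def comp(n,lo,hi,seed,win):
    m=cv2.inRange(I[n],lo,hi); w=np.zeros_like(m); x,y=seed; w[y-win:y+win,x-win:x+win]=1; m=m*w
    c,_=cv2.findContours(m,cv2.RETR_EXTERNAL,cv2.CHAIN_APPROX_NONE); c=max(c,key=cv2.contourArea); return c,m
# button
px={}
for n,s in(("top",(368,211)),("side",(296,142))):
    c,m=comp(n,(45,100,40),(85,255,255),s,15); mm=cv2.moments(c); px[n]=(mm['m10']/mm['m00'],mm['m01']/mm['m00']); print('btn',n,px[n],cv2.contourArea(c),cv2.boundingRect(c))
print(tri([ray(M[n],px[n]) for n in px]), onz(M['top'],px['top'],.12))
# pointer
for n,s in(("top",(293,188)),("side",(256,168))):
    m=cv2.inRange(I[n],(0,150,60),(8,255,255))|cv2.inRange(I[n],(172,150,60),(180,255,255))
    x,y=s; m=m[y-14:y+14,x-14:x+14]; ys,xs=np.nonzero(m); print('ptr',n,sorted(zip(ys+y-14,xs+x-14)))
# tile blue top
c,m=comp("top",(105,120,40),(125,255,255),(193,212),58); r=cv2.minAreaRect(c); print('tile',r)
for p in cv2.boxPoints(r): print(p,onz(M['top'],p,.126))
c,m=comp("side",(105,120,40),(125,255,255),(236,232),45); q=cv2.approxPolyDP(cv2.convexHull(c),4,True)[:,0]; print('side tile',[(p.tolist(),onz(M['side'],p,.126).round(4).tolist()) for p in q])
E
python3 meas.py
```

```text
btn top (367.5772357723577, 210.62276422764228) 102.5 (362, 205, 13, 12)
btn side (295.3095238095238, 140.88095238095238) 42.0 (291, 138, 10, 7)
(array([ 0.46441813, -0.30416576,  0.1248849 ]), [np.float64(0.0008867434231574499), np.float64(0.0008867434231575199)]) [ 0.46553639 -0.30521122  0.12      ]
ptr top [(np.int64(180), np.int64(290)), (np.int64(181), np.int64(290)), (np.int64(182), np.int64(290)), (np.int64(182), np.int64(291)), (np.int64(183), np.int64(291)), (np.int64(183), np.int64(292)), (np.int64(183), np.int64(293)), (np.int64(183), np.int64(294)), (np.int64(183), np.int64(295)), (np.int64(184), np.int64(291)), (np.int64(184), np.int64(292)), (np.int64(184), np.int64(293)), (np.int64(184), np.int64(294)), (np.int64(185), np.int64(292)), (np.int64(185), np.int64(293)), (np.int64(185), np.int64(294)), (np.int64(186), np.int64(292)), (np.int64(186), np.int64(293)), (np.int64(186), np.int64(294)), (np.int64(187), np.int64(292)), (np.int64(187), np.int64(293)), (np.int64(187), np.int64(294)), (np.int64(188), np.int64(292)), (np.int64(188), np.int64(293)), (np.int64(188), np.
[... 1682 characters left out ...]
7)), (np.int64(169), np.int64(258)), (np.int64(169), np.int64(259)), (np.int64(169), np.int64(260)), (np.int64(170), np.int64(257)), (np.int64(170), np.int64(258)), (np.int64(170), np.int64(259))]
tile ((191.54029846191406, 212.38853454589844), (102.91783905029297, 15.295221328735352), 1.4320961236953735)
[139.90631 218.74768] [0.43937819 0.34177742 0.126     ]
[140.28857 203.45724] [0.48299391 0.34239    0.126     ]
[243.17429 206.02939] [0.47678766 0.04807266 0.126     ]
[242.79202 221.31982] [0.43343011 0.04875205 0.126     ]
side tile [([263, 200], [0.4374, 0.0486, 0.126]), ([218, 266], [0.4386, 0.338, 0.126]), ([205, 262], [0.4769, 0.3402, 0.126]), ([251, 197], [0.4777, 0.0509, 0.126])]
```

Call:
carry_out(
  moves=[
    [-0.08, -0.5, 0, 0, -1],
    [-0.16, -1, 0, 0, -1],
    [-0.16, -1, 0, 0, -1],
  ],
)

```text
clock: 0.45
eef_pos: [0.269, -0.4143, 0.2226]
tool_rot: [0.825, -0.565, 0.0, -0.001]
ft_force: [-0.1, 0.2, -0.2]
grip_width: 0.0443
```

Call:
carry_out(
  moves=[
    [-0.08, -0.5, 0, 0, -1],
    [-0.16, -1, 0, 0, -1],
    [-0.16, -1, 0, 0, -1],
  ],
)

```text
clock: 0.75
eef_pos: [0.3568, -0.3641, 0.2226]
tool_rot: [0.825, -0.565, 0.0, -0.001]
ft_force: [-1.3, -0.6, -0.7]
grip_width: 0.0004
```

Call:
carry_out(
  moves=[
    [-0.08, -0.5, 0, 0, -1],
    [-0.16, -1, 0, 0, -1],
    [-0.16, -1, 0, 0, -1],
  ],
)

```text
clock: 1.05
eef_pos: [0.4444, -0.3139, 0.2224]
tool_rot: [0.825, -0.565, 0.0, -0.001]
ft_force: [-1.5, 0.3, -0.1]
grip_width: 0.0001
```

```bash
cat >> h.py <<'E'
def go(p,yaw=None):
    o=bot.get_obs(); r=R.from_quat(o['tool_rot']); d=r.inv().apply(np.array(p)-o['eef_pos'])/0.1
    x=r.as_matrix()[:,0]; print('clock',o['clock'],'pos',o['eef_pos'].round(4),'xdir',x.round(4),'f',o['ft_force'].round(2),'w',o['grip_width'])
    print('d',d.round(3))
def snap(name):
    m=imaging.camera_model("wrist"); im=imaging.camera("wrist"); cv2.imwrite(f'pics/{name}.png',im[:,:,::-1]); np.save(f'pics/{name}.npy',m,allow_pickle=True); return m,im
E
python3 - <<'E'
from h import *
go([.465,-.3048,.160])
m,im=snap('w1')
print(proj(m,[.465,-.3048,.12],True))
E
```

```text
clock 1.05 pos [ 0.4444 -0.3139  0.2224] xdir [ 3.606e-01 -9.327e-01 -4.000e-04] f [-1.54  0.32 -0.1 ] w 6.973488524747288e-05
d [-0.011 -0.224  0.624]
(np.float64(256.9776867715207), np.float64(161.70684918654987))
```

View pics/w1.png

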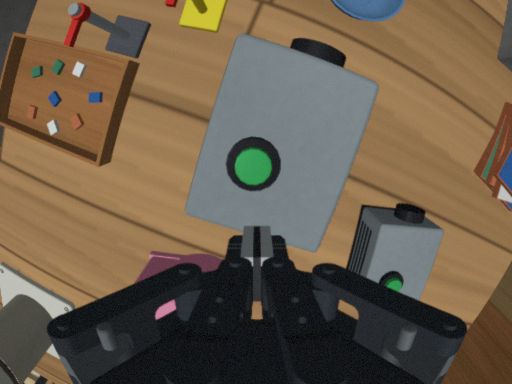

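The wrist view shows the larger grey extractor's button at about (253,166) and the closed fingers behind it at (257,235). The predicted position was (257,162), a few mm off.

```bash
python3 - <<'E'
from h import *
m=np.load('pics/w1.npy',allow_pickle=True).item()
hs=cv2.cvtColor(cv2.imread('pics/w1.png'),cv2.COLOR_BGR2HSV)
k=cv2.inRange(hs,(45,100,40),(85,255,255)); k[:,:200]=0;k[:,300:]=0;k[:120]=0;k[210:]=0
c,_=cv2.findContours(k,0,1);c=max(c,key=cv2.contourArea);mm=cv2.moments(c);p=(mm['m10']/mm['m00'],mm['m01']/mm['m00'])
(cx,cy),rr=cv2.minEnclosingCircle(c); print(p,rr)
for z in(.12,.125):
  q=onz(m,p,z,True); print(z,q, 2*np.linalg.norm(onz(m,(p[0]+rr,p[1]),z,True)-q))
T={n:imaging.camera_model(n) for n in("top","side")}
print(tri([ray(m,p,True),ray(T['top'],(367.6,210.6))]))
go([q[0],q[1],.16])
E
```

```text
(252.8696875462757, 165.82511476380867) 19.647279739379883
0.12 [ 0.46032437 -0.30277985  0.12      ] 0.03417045760813638
0.125 [ 0.46121488 -0.3025052   0.125     ] 0.03349859997852133
(array([ 0.46398752, -0.30119567,  0.13701342]), [np.float64(0.0008952644576545274), np.float64(0.0008952644576545496)])
clock 1.1 pos [ 0.4423 -0.315   0.2223] xdir [ 3.589e-01 -9.334e-01 -6.000e-04] f [-0.22 -0.46  0.71] w -0.0002356479572295882
d [-0.049 -0.222  0.623]
```

Call:
carry_out(
  moves=[
    [-0.03, -0.24, 0, 0, -1],
    [-0.03, -0.24, 0.3, 0, -1],
    [-0.03, -0.24, 0.6, 0, -1],
    [-0.03, -0.24, 0.6, 0, -1],
    [-0.03, -0.24, 0.65, 0, -1],
    [-0.03, -0.24, 0.7, 0, -1],
    [-0.03, -0.24, 0.7, 0, -1],
  ],
)

```text
clock: 1.8
eef_pos: [0.4622, -0.3055, 0.1537]
tool_rot: [0.823, -0.568, 0.001, 0.0]
ft_force: [0.5, -0.5, 0.1]
grip_width: -0.0004
```

```bash
python3 - <<'E'
from h import *
go([.4635,-.3035,.14])
snap('w2')
s=imaging.camera('side'); cv2.imwrite('pics/s2.png',cv2.resize(s[110:190,250:350,::-1],(800,640))[:600])
E
```

```text
clock 1.8 pos [ 0.4622 -0.3055  0.1537] xdir [ 0.3542 -0.9352  0.0011] f [ 0.5  -0.52  0.1 ] w -0.00035853569728138904
d [-0.014 -0.019  0.137]
```

View pics/w2.png

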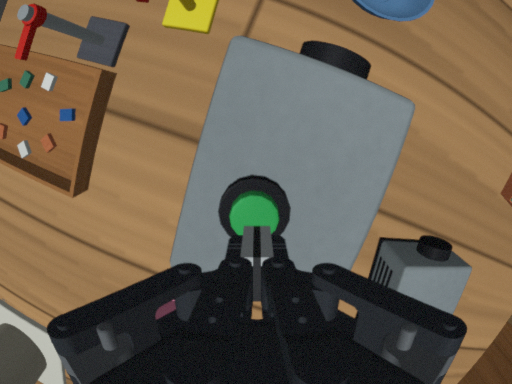

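View pics/s2.png

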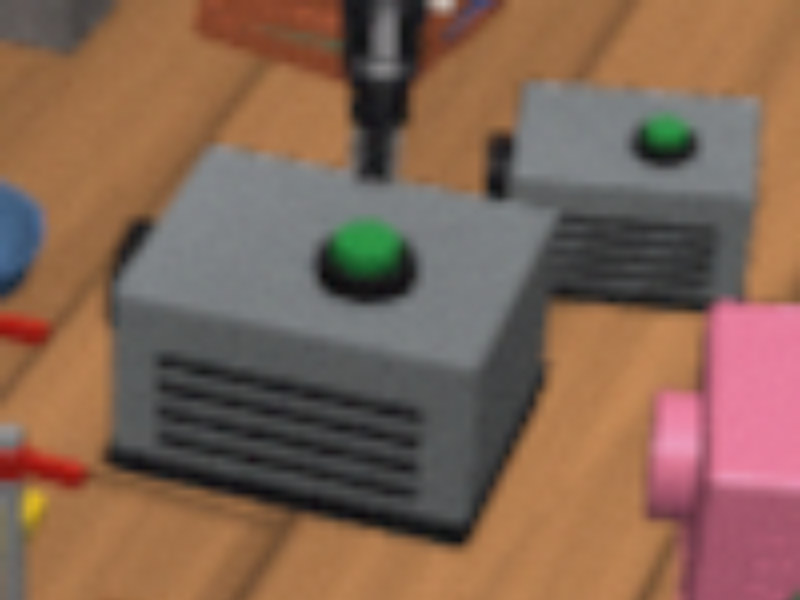

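```bash
python3 - <<'E'
from h import *
o=bot.get_obs();p=o['eef_pos'];S=imaging.camera_model('side');T=imaging.camera_model('top')
m=np.load('pics/w2.npy',allow_pickle=True).item()
z=R.from_quat(o['tool_rot']).apply([0,0,1])
for d in(0,.012,.025): print(d,proj(S,p+z*d),proj(m,p+z*d,True),proj(T,p+z*d))
b=[.4635,-.3035,.12]; print(proj(S,b),proj(m,b,True))
print(p,m['eye'],R.from_quat(m['rotation']).as_matrix())
t=imaging.camera('top'); cv2.imwrite('pics/t2.png',cv2.resize(t[160:260,320:440,::-1],(720,600)))
E
```

```text
0 (np.float64(296.00906270102814), np.float64(134.15765318160342)) (np.float64(259.0904129181428), np.float64(232.88037478362577)) (np.float64(371.1169062407695), np.float64(210.9627034927397))
0.012 (np.float64(295.85162481063196), np.float64(136.92049953187853)) (np.float64(258.9339318692819), np.float64(224.79516247375324)) (np.float64(369.87223786015164), np.float64(211.20450929192296))
0.025 (np.float64(295.68280635262664), np.float64(139.8830612086458)) (np.float64(258.7844459987364), np.float64(217.11349852202525)) (np.float64(368.5561483762523), np.float64(211.46019030254928))
(np.float64(295.1774107306638), np.float64(142.13123844422233)) (np.float64(256.49699411159054), np.float64(210.2731374989053))
[ 0.4626135  -0.30533385  0.15404274] [ 0.5236942  -0.28052872  0.30563704] [[ 0.3537321   0.90183677  0.24812101]
 [-0.93534621  0.34076682  0.09489695]
 [ 0.00103015 -0.26564715  0.96406978]]
```

View pics/t2.png

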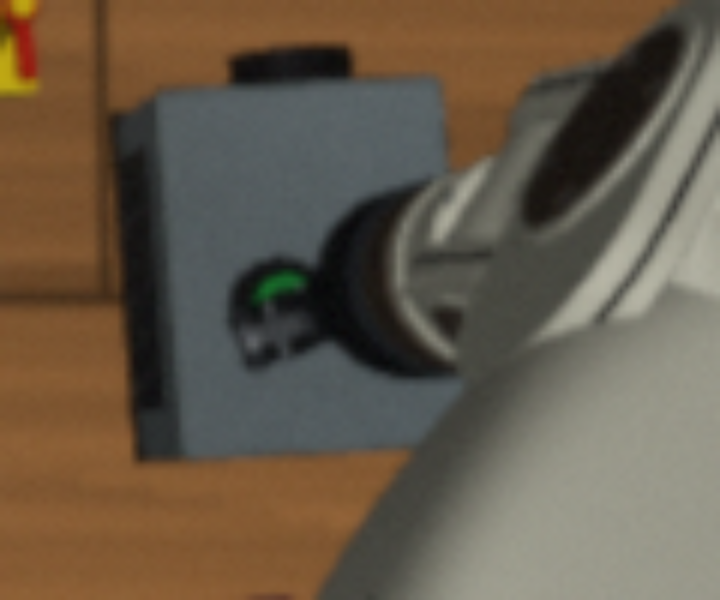

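```bash
python3 - <<'E'
from h import *
S=imaging.camera_model('side');T=imaging.camera_model('top');m=np.load('pics/w2.npy',allow_pickle=True).item()
for t in((363,217),(365,216),(366,215)):
  print(tri([ray(S,(296.5,132)),ray(T,t)]), tri([ray(S,(296.5,132)),ray(m,(257,228),True)]),tri([ray(T,t),ray(m,(257,228),True)]))
s=imaging.camera('side'); cv2.imwrite('pics/s3.png',cv2.resize(s[80:170,240:360,::-1],(800,600),interpolation=cv2.INTER_CUBIC))
o=bot.get_obs();print(o['joint_pos'],o['eef_pos'])
E
```

```text
(array([ 0.4472296 , -0.27317887,  0.18585795]), [np.float64(0.0028202993822362852), np.float64(0.0028202993822362865)]) (array([ 0.4644197 , -0.30423436,  0.1616835 ]), [np.float64(0.0038083688987628024), np.float64(0.0038083688987628943)]) (array([ 0.44648128, -0.30434462,  0.09992901]), [np.float64(0.00715852047701892), np.float64(0.007158520477018749)])
(array([ 0.44983528, -0.27988678,  0.18131405]), [np.float64(0.0025223784767059746), np.float64(0.0025223784767059772)]) (array([ 0.4644197 , -0.30423436,  0.1616835 ]), [np.float64(0.0038083688987628024), np.float64(0.0038083688987628943)]) (array([ 0.44948835, -0.30517333,  0.10966318]), [np.float64(0.004822834894352961), np.float64(0.004822834894353041)])
(array([ 0.45193131, -0.28365155,  0.17858618]), [np.float64(0.0017541831166719862), np.float64(0.0017541831166718457)]) (array([ 0.4644197 , -0.30423436,  0.1616835 ]), [np.float64(0.0038083688987628024), np.float64(0.0038083688987628943)]) (array([ 0.45222074, -0.30494074,  0.11757709]), [np.float64(0.003846343785771936), np.float64(0.003846343785771911)])
[-5.83035998e-01  3.83675840e-01  2.18955069e-02  1.20745976e+00
 -3.94881936e-05  2.19579491e+00] [ 0.46263364 -0.30512917  0.15388516]
```

View pics/s3.png

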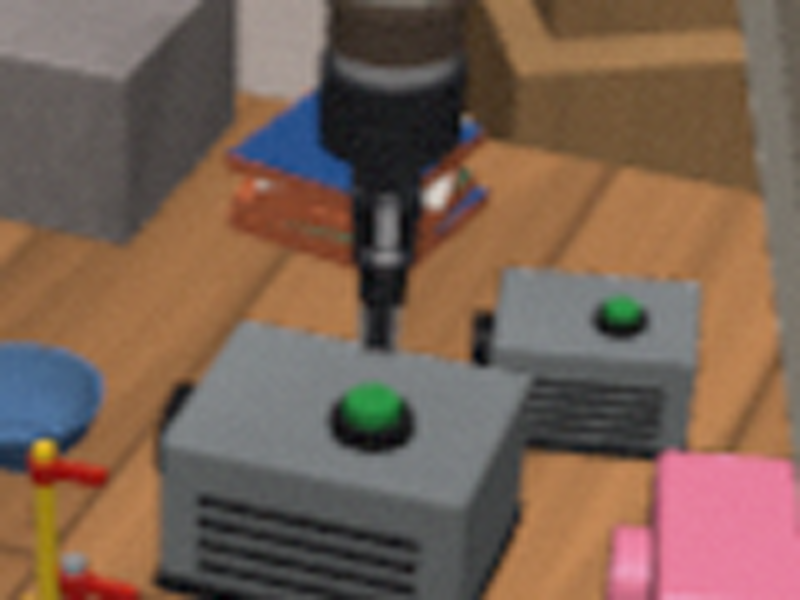

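```bash
python3 - <<'E'
from h import *
o=bot.get_obs();p=o['eef_pos'];S=imaging.camera_model('side');T=imaging.camera_model('top')
im={'top':imaging.camera('top')[:,:,::-1].copy(),'side':imaging.camera('side')[:,:,::-1].copy()}
Rm=R.from_quat(o['tool_rot'])
out={}
for n,M,(x0,y0) in(('top',T,(350,190)),('side',S,(270,80))):
  w=cv2.resize(im[n][y0:y0+60,x0:x0+60] if n=='top' else im[n][y0:y0+80,x0:x0+60],None,fx=(10 if n=='top' else 7.5),fy=(10 if n=='top' else 7.5),interpolation=cv2.INTER_CUBIC)
  k=10 if n=='top' else 7.5
  for d,c in((.025,(0,0,255)),(0,(0,255,255)),(-.05,(255,0,255)),(-.1,(255,255,0))):
    for q in([0,0,d],[.013,0,d],[-.013,0,d],[0,.011,d],[0,-.011,d]):
      u,v=proj(M,p+Rm.apply(q)); cv2.circle(w,(int((u+.5-x0)*k),int((v+.5-y0)*k)),3,c,-1)
  cv2.imwrite(f'pics/o_{n}.png',w)
E
```

```text
(no output)
```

View pics/o_top.png

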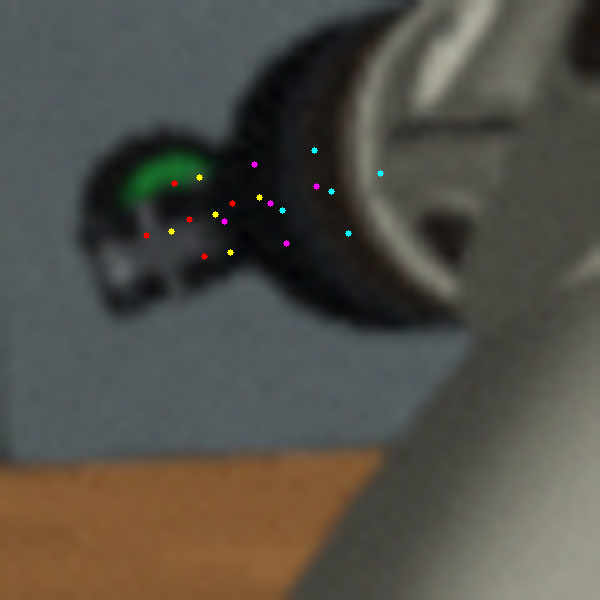

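View pics/o_side.png

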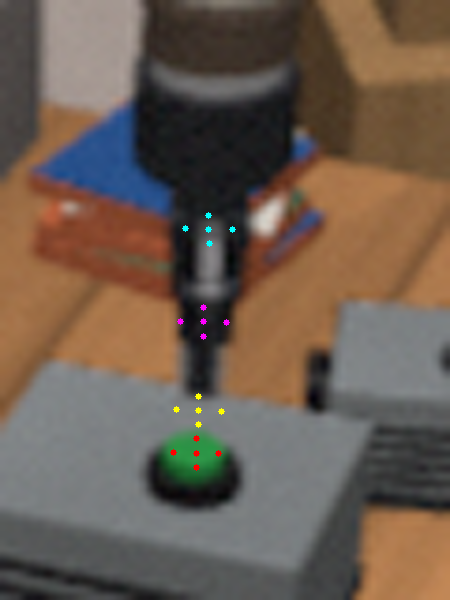

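The images suggest the fingertips may sit higher than stated, so I'll probe downwards using the force reading.

Call:
carry_out(
  moves=[
    [0, -0.02, 0.04, 0, -1],
    [0, -0.02, 0.08, 0, -1],
    [0, -0.02, 0.1, 0, -1],
    [0, -0.02, 0.12, 0, -1],
    [0, -0.02, 0.12, 0, -1],
  ],
)

```text
clock: 2.6
eef_pos: [0.4639, -0.3039, 0.1405]
tool_rot: [0.823, -0.568, -0.0, 0.0]
ft_force: [-0.3, 1.0, 0.1]
grip_width: -0.0001
```

Call:
carry_out(
  moves=[
    [0, 0, 0.04, 0, -1],
    [0, 0, 0.06, 0, -1],
    [0, 0, 0.06, 0, -1],
  ],
)

```text
clock: 2.9
eef_pos: [0.4638, -0.3039, 0.1345]
tool_rot: [0.823, -0.568, -0.0, 0.0]
ft_force: [-0.4, 0.2, 0.2]
grip_width: -0.0002
```

```bash
python3 - <<'E'
from h import *
m,w=snap('w4')
s=imaging.camera('side'); cv2.imwrite('pics/s4.png',cv2.resize(s[80:160,270:330,::-1],None,fx=7,fy=7,interpolation=cv2.INTER_CUBIC))
for i in range(3): print(bot.get_obs()['ft_force'])
E
```

```text
[-0.68217286  0.49511402  0.09590162]
[-0.68217286  0.49511402  0.09590162]
[-0.68217286  0.49511402  0.09590162]
```

View pics/s4.png

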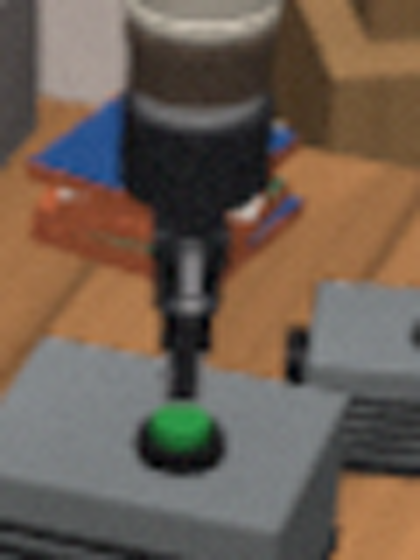

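View pics/w4.png

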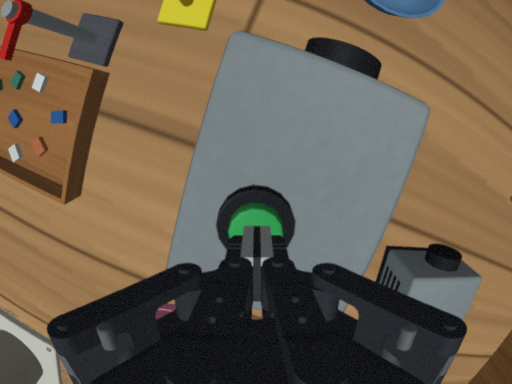

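Call:
carry_out(
  moves=[
    [0, 0, 0.04, 0, -1],
    [0, 0, 0.08, 0, -1],
    [0, 0, 0.12, 0, -1],
    [0, 0, 0.15, 0, -1],
    [0, 0, 0.15, 0, -1],
  ],
)

```text
clock: 3.5
eef_pos: [0.4641, -0.3041, 0.1199]
tool_rot: [0.823, -0.568, -0.0, 0.0]
ft_force: [-0.2, 0.6, 2.7]
grip_width: -0.0002
```

Call:
carry_out(
  moves=[
    [0, 0, 0.02, 0, -1],
    [0, 0, 0.04, 0, -1],
    [0, 0, 0.04, 0, -1],
  ],
)

```text
clock: 3.8
eef_pos: [0.4642, -0.3041, 0.1177]
tool_rot: [0.823, -0.568, 0.001, -0.0]
ft_force: [-2.4, 2.2, 11.5]
grip_width: -0.0001
```

```bash
python3 - <<'E'
from h import *
m,w=snap('w5')
s=imaging.camera('side'); a=cv2.resize(s[110:160,270:330,::-1],None,fx=8,fy=8,interpolation=cv2.INTER_CUBIC)
b=cv2.resize(w[150:270,190:330,::-1],None,fx=2,fy=2); b=cv2.copyMakeBorder(b,0,400-240,0,0,0)
cv2.imwrite('pics/s5.png',np.hstack([a,b]))
E
```

```text
(no output)
```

View pics/s5.png

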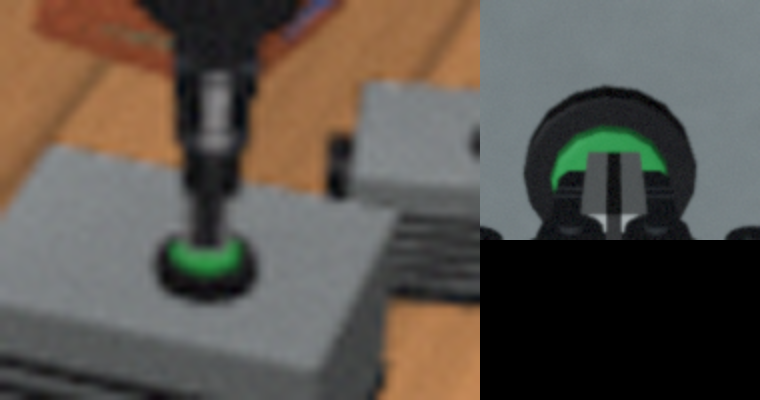

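Call:
carry_out(
  moves=[
    [0, 0, 0.01, 0, -1],
    [0, 0, 0.01, 0, -1],
    [0, 0, -0.1, 0, -1],
    [0, 0, -0.3, 0, -1],
    [0, 0, -0.6, 0, -1],
    [0, 0, -0.9, 0, -1],
  ],
)

```text
clock: 4.5
eef_pos: [0.4637, -0.3038, 0.2062]
tool_rot: [0.823, -0.568, -0.001, 0.0]
ft_force: [0.5, 0.8, -0.2]
grip_width: 0.0001
```

```bash
python3 - <<'E'
from h import *
go([.459,.305,.22])
m,w=snap('w6')
s=imaging.camera('side'); a=cv2.resize(s[80:160,270:330,::-1],None,fx=7,fy=7,interpolation=cv2.INTER_CUBIC)
cv2.imwrite('pics/s6.png',a)
E
```

```text
clock 4.5 pos [ 0.4637 -0.3038  0.2062] xdir [ 0.3549 -0.9349 -0.0015] f [ 0.47  0.75 -0.25] w 0.00011180092790049766
d [-5.708 -2.117 -0.132]
```

View pics/s6.png

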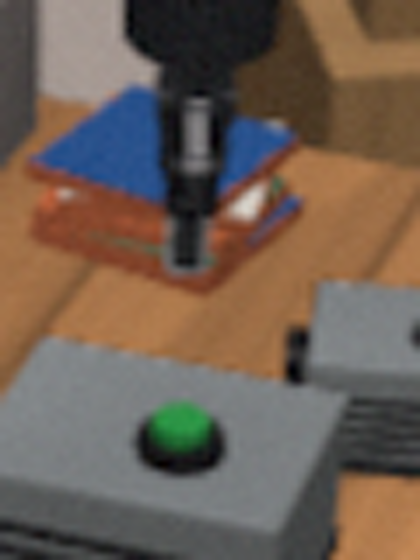

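View pics/w6.png

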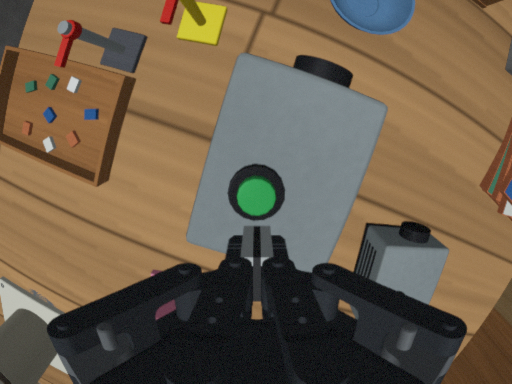

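The button came back up after a full press, with 11.5 N at the stop. Next I'll fly over the gauge and the tile's outer end to measure the gap between them.

Call:
carry_out(
  moves=[
    [-0.3, -0.08, -0.3, -0.09, -1],
    [-0.6, -0.16, -0.6, -0.18, -1],
    [-1, -0.25, -0.74, -0.27, 0],
    [-1, -0.25, -0.74, -0.36, 1],
    [-1, -0.25, -0.74, -0.45, 1],
    [-1, -0.25, -0.74, -0.45, 1],
  ],
)

```text
clock: 5.2
eef_pos: [0.4518, -0.2012, 0.2793]
tool_rot: [0.969, -0.248, -0.0, -0.0]
ft_force: [-0.3, -0.3, 0.5]
grip_width: 0.0581
```

```bash
python3 - <<'E'
from h import *
go([.44,-.10,.28])
E
```

```text
clock 5.2 pos [ 0.4518 -0.2012  0.2793] xdir [ 0.8773 -0.48   -0.0009] f [-0.32 -0.34  0.51] w 0.05805894680411118
d [-0.59  -0.831 -0.006]
```

Call:
carry_out(
  moves=[
    [-0.3, -0.4, 0, -0.09, 1],
    [-0.59, -0.83, 0, -0.18, 1],
    [-0.59, -0.83, 0, -0.27, 1],
    [-0.59, -0.83, 0, -0.32, 1],
    [-0.59, -0.83, 0, -0.32, 1],
    [-0.59, -0.83, 0, -0.32, 1],
  ],
)

```text
clock: 5.8
eef_pos: [0.44, -0.1007, 0.2794]
tool_rot: [1.0, -0.001, -0.001, -0.0]
ft_force: [-0.2, -0.6, -0.8]
grip_width: 0.0854
```

```bash
python3 - <<'E'
from h import *
go([.459,.305,.22])
m,w=snap('w7')
cv2.imwrite('pics/w7b.png',cv2.resize(w[0:260,100:440,::-1],(785,600),interpolation=cv2.INTER_CUBIC))
for q in([.49,-.08,.123],[.4555,.047,.113]): print(proj(m,q,True))
E
```

```text
clock 5.8 pos [ 0.44   -0.1007  0.2794] xdir [ 1.     -0.0023 -0.001 ] f [-0.23 -0.57 -0.77] w 0.08536437259502264
d [ 0.181 -4.058  0.595]
(np.float64(305.3349607853729), np.float64(156.55244172570178))
(np.float64(272.33468863456915), np.float64(38.23912285442833))
```

View pics/w7.png

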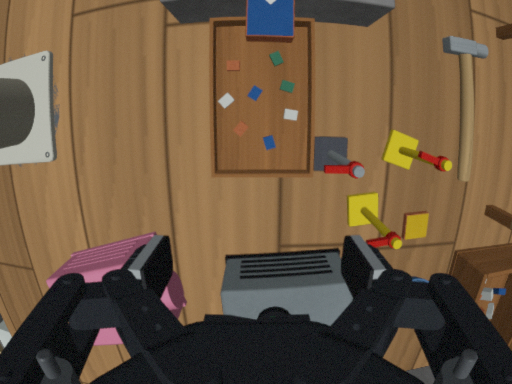

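The wrist view shows the steel gauge's red pointer tip at about (325,170) and the blue tile's outer top edge at v≈37, around (271,37). The block edge is at the top.

View pics/w7b.png

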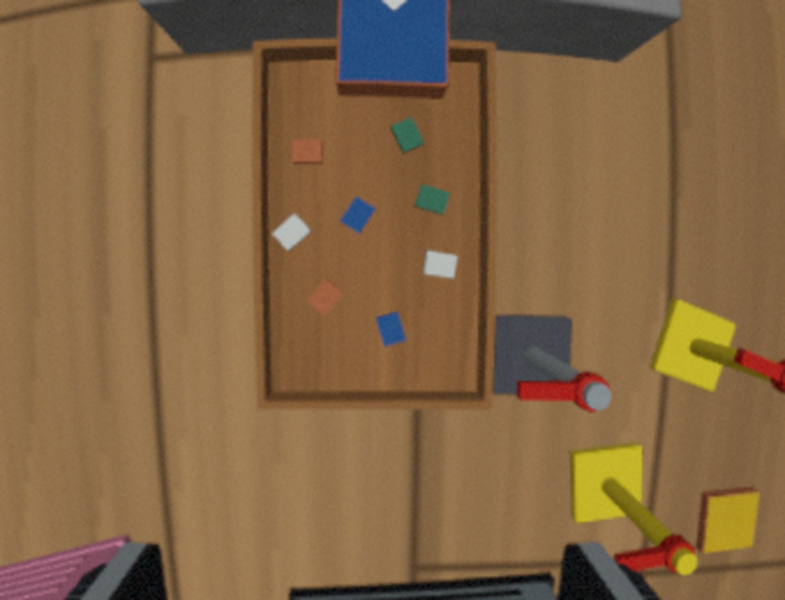

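```bash
python3 - <<'E'
from h import *
m=np.load('pics/w7.npy',allow_pickle=True).item()
im=cv2.imread('pics/w7.png');hs=cv2.cvtColor(im,cv2.COLOR_BGR2HSV)
b=cv2.inRange(hs,(105,120,40),(125,255,255)); b[45:]=0;b[:,:240]=0;b[:,305:]=0
bot_=[(u,np.nonzero(b[:,u])[0].max()) for u in range(248,294,4)]; print(bot_)
for u,v in (bot_[1],bot_[5],bot_[9]): print(onz(m,(u,v+.5),.126,True))
ys,xs=np.nonzero(b[10:35]); 
for v in(15,30): 
  x=np.nonzero(b[v])[0]; print('sides',v,x.min(),x.max(),onz(m,(x.min()-.5,v),.126,True),onz(m,(x.max()+.5,v),.126,True))
r=cv2.inRange(hs,(0,150,60),(8,255,255))|cv2.inRange(hs,(172,150,60),(180,255,255)); k=r[160:182,318:368]
for i,row in enumerate(k): print(160+i,''.join('#' if q else '.' for q in row))
T={n:imaging.camera_model(n) for n in("top","side")}
rs=[ray(m,(324.5,170),True),ray(T['top'],(293,193.8)),ray(T['side'],(260.5,168.7))]
print(tri(rs),tri(rs[:2]),tri(rs[1:]),tri(rs[::2]))
for e,z in ((rs[0],.123),(rs[1],.123),(rs[2],.123)): print(e[0]+e[1]*(z-e[0][2])/e[1][2])
E
```

```text
[(248, np.int64(33)), (252, np.int64(33)), (256, np.int64(33)), (260, np.int64(33)), (264, np.int64(34)), (268, np.int64(34)), (272, np.int64(34)), (276, np.int64(34)), (280, np.int64(34)), (284, np.int64(34)), (288, np.int64(34)), (292, np.int64(34))]
[0.43423408 0.04887061 0.126     ]
[0.45045397 0.04778829 0.126     ]
[0.46674068 0.04811981 0.126     ]
sides 15 248 292 [0.42966483 0.06964878 0.126     ] [0.47577716 0.07035879 0.126     ]
sides 30 248 292 [0.42967039 0.05278608 0.126     ] [0.4755162  0.05341212 0.126     ]
160 ..................................................
161 ..................................####............
162 ................................#########.........
163 ...............................############.......
164 ..............................##############......
165 .......###############################....###.....
166 ......##############################........##....
167 ......#############################...............
168 ......#############################...............
169 ......############################................
170 ......########
[... 577 characters left out ...]
.........
181 ..................................................
(array([ 0.51100811, -0.09367055,  0.12704315]), [np.float64(0.00046328259544150895), np.float64(0.0011194637181162863), np.float64(0.0007278355911379082)]) (array([ 0.5123459 , -0.09434246,  0.12103624]), [np.float64(0.0005738076243387265), np.float64(0.0005738076243386395)]) (array([ 0.51125862, -0.09378052,  0.12702535]), [np.float64(0.0009125405625390571), np.float64(0.0009125405625391212)]) (array([ 0.51029845, -0.09351375,  0.12745228]), [np.float64(0.00015015621164955623), np.float64(0.00015015621164945526)])
[ 0.51149156 -0.09436693  0.123     ]
[ 0.51253246 -0.09376809  0.123     ]
[ 0.51258894 -0.09887468  0.123     ]
```

```bash
python3 - <<'E'
from h import *
m=np.load('pics/w7.npy',allow_pickle=True).item()
im=cv2.imread('pics/w7.png');hs=cv2.cvtColor(im,cv2.COLOR_BGR2HSV)
for v in range(28,48): print(v,im[v,271],hs[v,271],onz(m,(271,v),.126,True)[1].round(4),onz(m,(271,v),.1,True)[1].round(4))
T=imaging.camera_model('top'); t=cv2.imread('pics/top0.png'); h=cv2.cvtColor(t,cv2.COLOR_BGR2HSV)
k=cv2.inRange(h,(0,0,70),(180,60,255)); k=k[150:270,125:240]
k=cv2.morphologyEx(k,cv2.MORPH_OPEN,np.ones((3,3)))
# right edge columns & left edge per row ; top edge and bottom rows per col
R1=[(125+np.nonzero(k[r])[0].max(),150+r) for r in list(range(20,48))+list(range(78,100))]
L1=[(125+np.nonzero(k[r])[0].min(),150+r) for r in list(range(20,48))+list(range(78,100))]
B1=[(125+c,150+np.nonzero(k[:,c])[0].max()) for c in range(20,95)]
U1=[(125+c,150+np.nonzero(k[:,c])[0].min()) for c in range(50,95)]
for nm,P,ax in(('R',R1,1),('L',L1,1),('B',B1,0),('U',U1,0)):
  W=np.array([onz(T,p,.1)[:2] for p in P]); 
  if ax==1: c=np.polyfit(W[:,0],W[:,1],1); print(nm,'y at x=.46',np.polyval(c,.46),'slope deg',np.degrees(np.arctan(c[0])))
  else: c=np.polyfit(W[:,1],W[:,0],1); print(nm,'x at y=.22',np.polyval(c,.22),'slope dx/dy deg',np.degrees(np.arctan(c[0])))
E
```

```text
28 [131  80  38] [106 181 131] 0.055 0.0625
29 [131  80  42] [107 173 131] 0.0539 0.0613
30 [132  81  43] [107 172 132] 0.0528 0.0601
31 [131  79  38] [107 181 131] 0.0517 0.0589
32 [129  78  39] [107 178 129] 0.0506 0.0577
33 [127  78  34] [106 187 127] 0.0495 0.0565
34 [123  75  51] [110 149 123] 0.0484 0.0553
35 [ 88  75 103] [166  69 103] 0.0473 0.0541
36 [ 52  67 111] [  8 136 111] 0.0462 0.0529
37 [29 44 78] [  9 160  78] 0.0451 0.0517
38 [26 44 77] [ 11 169  77] 0.044 0.0505
39 [32 44 75] [  8 146  75] 0.0429 0.0493
40 [33 45 77] [  8 146  77] 0.0418 0.0481
41 [31 53 86] [ 12 163  86] 0.0407 0.047
42 [ 47  80 115] [ 15 151 115] 0.0396 0.0458
43 [ 50  87 122] [ 15 150 122] 0.0386 0.0446
44 [ 49  85 123] [ 15 153 123] 0.0375 0.0434
45 [ 52  87 125] [ 14 149 125] 0.0364 0.0423
46 [ 50  82 122] [ 13 150 122] 0.0353 0.0411
47 [ 49  85 123] [ 15 153 123] 0.0342 0.0399
R y at x=.46 0.10482174570397736 slope deg -0.19698383656881804
L y at x=.46 0.3593863215098425 slope deg 0.16174809165820786
B x at y=.22 0.3321652558545818 slope dx/dy deg 0.7110979518215887
U x at y=.22 0.6054543300696872 slope dx/dy deg -0.11428773639535637
```

```bash
python3 - <<'E'
from h import *
o=bot.get_obs(); m=imaging.camera_model('wrist'); r=R.from_quat(o['tool_rot'])
for d in(-.03,-.02,-.01,0,.01,.02,.025):
  print(d,[np.round(proj(m,o['eef_pos']+r.apply([s*.0427,-.011,d]),True),1) for s in(-1,1)])
im=cv2.imread('pics/w7.png'); cv2.imwrite('pics/w7c.png',cv2.resize(im[215:315,110:400],None,fx=2.7,fy=2.7,interpolation=cv2.INTER_CUBIC))
E
```

```text
-0.03 [array([167.6, 240. ]), array([351. , 239.8])]
-0.02 [array([173. , 231.6]), array([345.3, 231.4])]
-0.01 [array([177.9, 224.2]), array([340.1, 224. ])]
0 [array([182.3, 217.5]), array([335.5, 217.4])]
0.01 [array([186.3, 211.6]), array([331.3, 211.5])]
0.02 [array([189.8, 206.3]), array([327.5, 206.2])]
0.025 [array([191.5, 203.8]), array([325.8, 203.7])]
```

View pics/w7c.png

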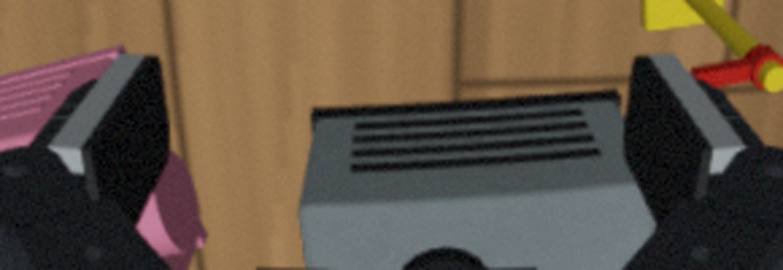

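The open fingertips also look shorter than stated: in the wrist view the tips are at about (169,236), behind the TCP plane. I'll approach the tile in stages and watch the force.

Call:
carry_out(
  moves=[
    [0.09, -0.5, 0, 0, 1],
    [0.18, -1, 0, 0, 1],
    [0.18, -1, 0, 0, 1],
  ],
)

```text
clock: 6.15
eef_pos: [0.4587, 0.0033, 0.2796]
tool_rot: [1.0, 0.003, -0.0, -0.001]
ft_force: [0.5, 0.0, -0.4]
grip_width: 0.0854
```

Call:
carry_out(
  moves=[
    [0, -0.5, 0, 0, 1],
    [0, -1, 0, 0, 1],
    [0, -1, 0, 0, 1],
  ],
)

```text
clock: 6.45
eef_pos: [0.4578, 0.1034, 0.2796]
tool_rot: [1.0, 0.003, -0.0, -0.001]
ft_force: [-0.5, -0.6, -0.3]
grip_width: 0.0854
```

Call:
carry_out(
  moves=[
    [0, -0.5, 0, 0, 1],
    [0, -1, 0.2, 0, 1],
    [0, -1, 0.2, 0, 1],
  ],
)

```text
clock: 6.75
eef_pos: [0.457, 0.2019, 0.2575]
tool_rot: [1.0, 0.002, -0.002, 0.0]
ft_force: [-0.8, -1.2, -0.1]
grip_width: 0.0856
```

Call:
carry_out(
  moves=[
    [0, -0.5, 0.2, 0, 1],
    [0, -1, 0.4, 0, 1],
    [0, -1, 0.6, 0, 1],
    [0, -1, 0.7, 0, 1],
    [0, -1, 0.7, 0, 1],
  ],
)

```text
clock: 7.25
eef_pos: [0.4568, 0.2972, 0.1881]
tool_rot: [1.0, -0.0, -0.002, 0.002]
ft_force: [0.1, -0.3, 0.0]
grip_width: 0.0856
```

```bash
python3 - <<'E'
from h import *
go([.458,.308,.14])
m,w=snap('w8')
s=imaging.camera('side'); cv2.imwrite('pics/s8.png',cv2.resize(s[180:310,160:300,::-1],None,fx=4.6,fy=4.6,interpolation=cv2.INTER_CUBIC))
E
```

```text
clock 7.25 pos [0.4568 0.2972 0.1881] xdir [ 1.0e+00 -4.0e-04 -3.8e-03] f [ 0.11 -0.3   0.02] w 0.0855661113858009
d [ 0.013 -0.11   0.481]
```

View pics/w8.png

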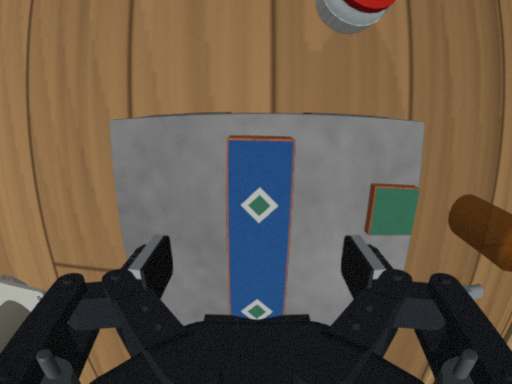

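View pics/s8.png

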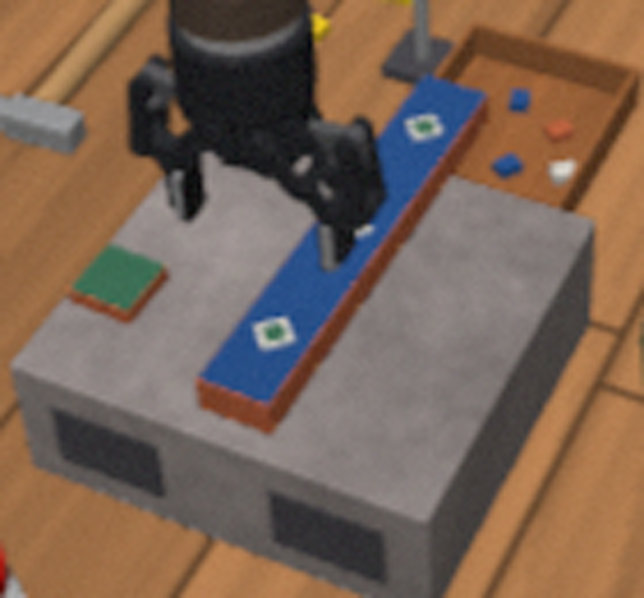

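```bash
python3 - <<'E'
from h import *
o=bot.get_obs(); m=imaging.camera_model('side');w=np.load('pics/w8.npy',allow_pickle=True).item(); r=R.from_quat(o['tool_rot'])
print(o['eef_pos'])
for d in(-.035,-.025,-.015,-.005,.005,.012):
  print(d,[np.round(proj(m,o['eef_pos']+r.apply([s*.048,0,d]),False),1) for s in(-1,1)],[np.round(proj(w,o['eef_pos']+r.apply([s*.0427,-.011,d]),True),1) for s in(-1,1)])
for p in((228.,145),(294.,145),(230,180),(292,180),(261,135)): print(p,onz(w,p,.126,True).round(4))
E
```

```text
[0.45822239 0.29784353 0.19073202]
-0.035 [array([232.6, 232.7]), array([200. , 221.9])] [array([165.4, 245.8]), array([358.7, 245.8])]
-0.025 [array([232.8, 235.5]), array([200.3, 224.6])] [array([171.4, 236.6]), array([352.3, 236.6])]
-0.015 [array([233. , 238.2]), array([200.7, 227.3])] [array([176.6, 228.5]), array([346.6, 228.5])]
-0.005 [array([233.2, 240.9]), array([201.1, 230. ])] [array([181.4, 221.2]), array([341.5, 221.3])]
0.005 [array([233.4, 243.5]), array([201.4, 232.6])] [array([185.6, 214.8]), array([337. , 214.9])]
0.012 [array([233.5, 245.4]), array([201.7, 234.5])] [array([188.3, 210.7]), array([334. , 210.8])]
(228.0, 145) [0.4346 0.3407 0.126 ]
(294.0, 145) [0.4824 0.3407 0.126 ]
(230, 180) [0.4356 0.3146 0.126 ]
(292, 180) [0.4816 0.3146 0.126 ]
(261, 135) [0.4585 0.3478 0.126 ]
```

Both views put the open fingertips about 15 mm behind the TCP, against about 2 mm when shut, which agrees with the button contact. The tile is centred between the jaws (x 0.4585). I'll descend to TCP z≈0.10 and then close.

Call:
carry_out(
  moves=[
    [0, -0.1, 0.3, 0, 1],
    [0, -0.1, 0.5, 0, 1],
    [0, -0.1, 0.65, 0, 1],
    [0, -0.1, 0.75, 0, 1],
    [0, -0.1, 0.82, 0, 1],
    [0, -0.1, 0.88, 0, 1],
    [0, -0.1, 0.88, 0, 1],
  ],
)

```text
clock: 8.05
eef_pos: [0.4576, 0.3091, 0.102]
tool_rot: [1.0, 0.0, -0.0, 0.0]
ft_force: [-0.5, -0.3, -0.6]
grip_width: 0.0854
```

```bash
python3 - <<'E'
from h import *
go([.458,.308,.10])
m,w=snap('w9')
s=imaging.camera('side'); cv2.imwrite('pics/s9.png',cv2.resize(s[180:310,160:300,::-1],None,fx=4.6,fy=4.6,interpolation=cv2.INTER_CUBIC))
E
```

```text
clock 8.05 pos [0.4576 0.3091 0.102 ] xdir [ 1.e+00  1.e-03 -1.e-04] f [-0.49 -0.3  -0.61] w 0.08540651632168965
d [0.004 0.011 0.02 ]
```

View pics/w9.png

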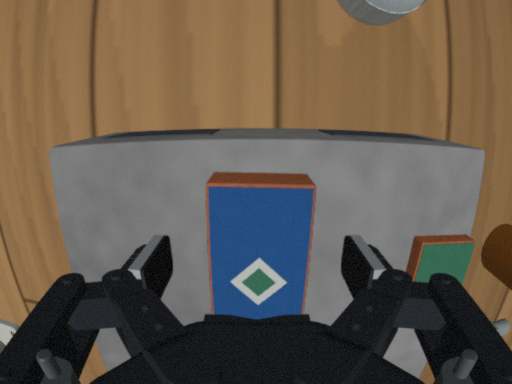

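View pics/s9.png

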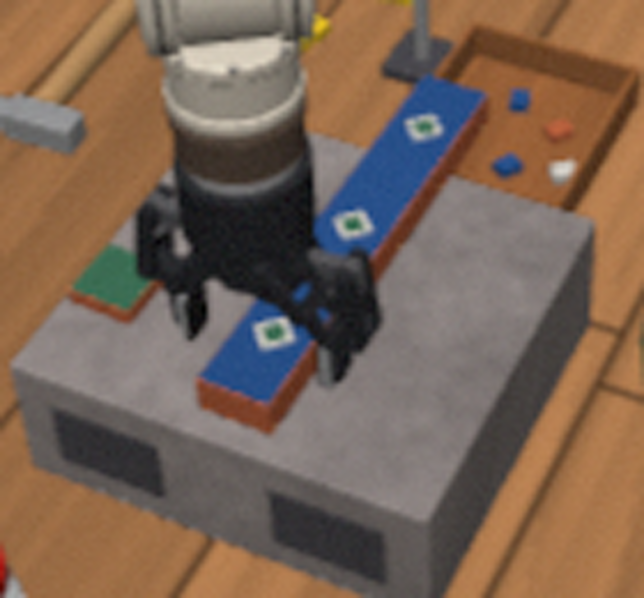

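Call:
carry_out(
  moves=[
    [0, 0, 0.03, 0, 1],
    [0, 0, 0.03, 0, 0.4],
    [0, 0, 0.03, 0, 0.3],
    [0, 0, 0.03, 0, 0.3],
  ],
)

```text
clock: 8.55
eef_pos: [0.4575, 0.3095, 0.0991]
tool_rot: [1.0, 0.001, 0.0, -0.0]
ft_force: [-0.6, 0.7, 0.5]
grip_width: 0.0558
```

Call:
carry_out(
  moves=[
    [0, 0, 0, 0, 0.2],
    [0, 0, 0, 0, 0.1],
    [0, 0, 0, 0, -1],
    [0, 0, 0, 0, -1],
    [0, 0, 0, 0, -1],
    [0, 0, 0, 0, -1],
  ],
)

```text
clock: 9.15
eef_pos: [0.4579, 0.3096, 0.0997]
tool_rot: [1.0, 0.001, 0.001, -0.0]
ft_force: [-1.3, -1.0, 5.8]
grip_width: 0.049
```

```bash
python3 - <<'E'
from h import *
go([.458,.308,.10])
m,w=snap('w10')
s=imaging.camera('side'); cv2.imwrite('pics/s10.png',cv2.resize(s[180:310,160:300,::-1],None,fx=4.6,fy=4.6,interpolation=cv2.INTER_CUBIC))
print(bot.get_obs()['ft_force'])
E
```

```text
clock 9.15 pos [0.4579 0.3096 0.0997] xdir [1.     0.0014 0.001 ] f [-1.27 -1.03  5.82] w 0.04898055594308949
d [ 0.001  0.016 -0.003]
[-1.18007368 -0.55343195  4.86355317]
```

View pics/w10.png

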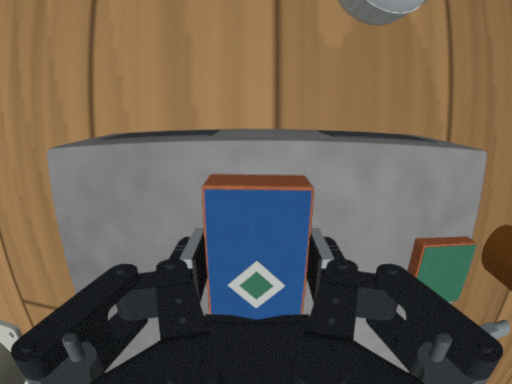

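View pics/s10.png

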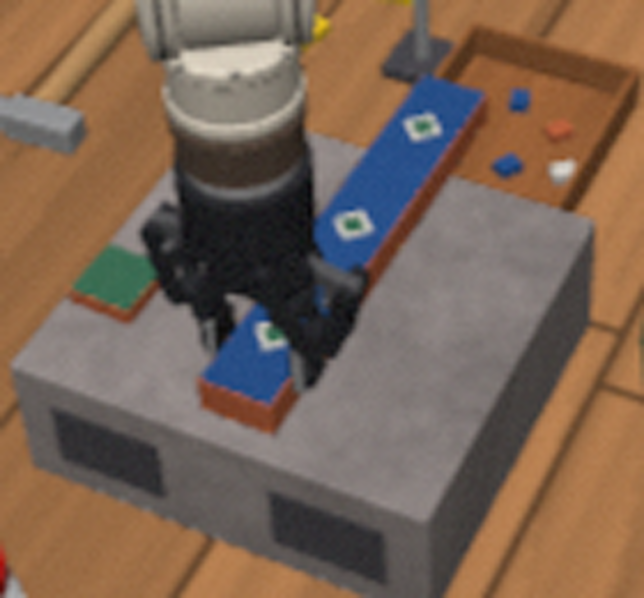

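The grip is firm at 49 mm opening, with about 5 N of downward bias, and the tile is flat. The slide needed is about 0.1395 m along tool +y. I'll do the first 90 mm now.

Call:
carry_out(
  moves=[
    [0, 0.02, 0, 0, -1],
    [0, 0.06, 0, 0, -1],
    [0, 0.11, 0, 0, -1],
    [0, 0.17, 0, 0, -1],
    [0, 0.23, 0, 0, -1],
    [0, 0.29, 0, 0, -1],
    [0, 0.35, 0, 0, -1],
    [0, 0.41, 0, 0, -1],
    [0, 0.47, 0, 0, -1],
    [0, 0.53, 0, 0, -1],
    [0, 0.59, 0, 0, -1],
    [0, 0.65, 0.01, 0, -1],
    [0, 0.71, 0.01, 0, -1],
    [0, 0.77, 0.01, 0, -1],
    [0, 0.82, 0.01, 0, -1],
    [0, 0.86, 0.01, 0, -1],
    [0, 0.89, 0.01, 0, -1],
    [0, 0.9, 0.01, 0, -1],
    [0, 0.9, 0.01, 0, -1],
    [0, 0.9, 0.01, 0, -1],
  ],
)

```text
clock: 11.25
eef_pos: [0.4588, 0.221, 0.0997]
tool_rot: [1.0, 0.001, 0.001, -0.002]
ft_force: [-0.4, 5.9, 10.0]
grip_width: 0.0488
```

```bash
python3 - <<'E'
from h import *
go([.458,.17,.0997])
S,T=imaging.camera_model('side'),imaging.camera_model('top')
m,w=snap('w11')
s=imaging.camera('side');t=imaging.camera('top'); cv2.imwrite('pics/side11.png',s[:,:,::-1]);cv2.imwrite('pics/top11.png',t[:,:,::-1])
cv2.imwrite('pics/s11.png',cv2.resize(s[150:290,170:300,::-1],None,fx=4.2,fy=4.2,interpolation=cv2.INTER_CUBIC))
cv2.imwrite('pics/t11.png',cv2.resize(t[150:270,130:320,::-1],None,fx=4.2,fy=4.2,interpolation=cv2.INTER_CUBIC))
print(bot.get_obs()['ft_force'],bot.get_obs()['ft_torque'])
E
```

```text
clock 11.25 pos [0.4588 0.221  0.0997] xdir [1.     0.0018 0.0029] f [-0.43  5.85  9.97] w 0.0488247963195871
d [-0.009  0.51  -0.002]
[0.12672454 6.93346081 9.60868817] [ 1.10490398  0.28033017 -0.10533566]
```

View pics/s11.png

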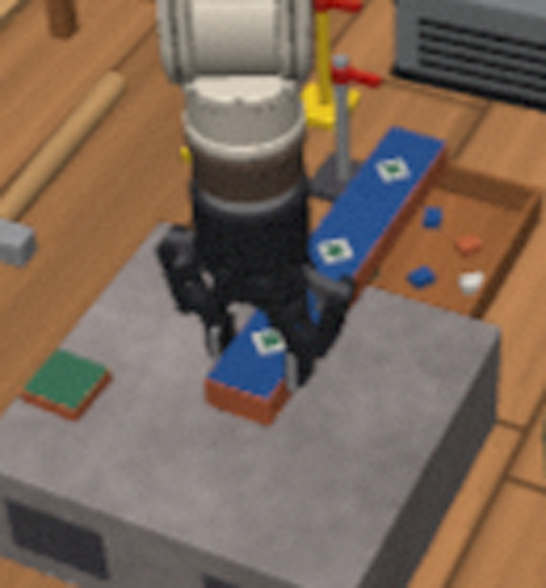

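View pics/t11.png

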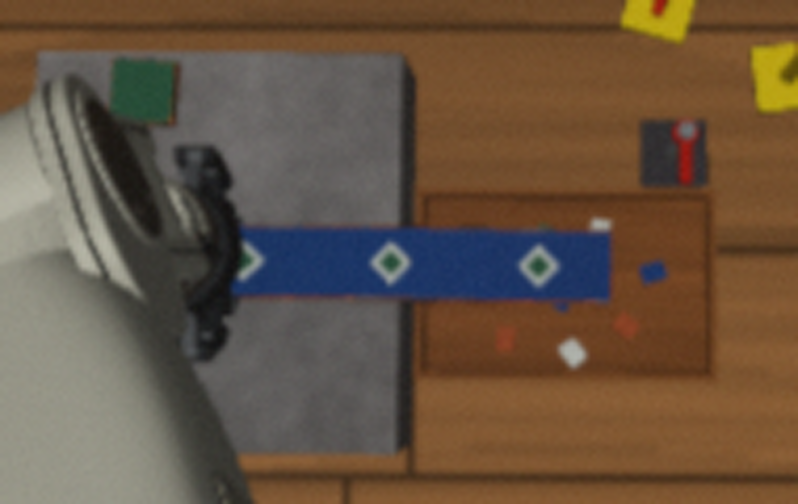

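View pics/w11.png

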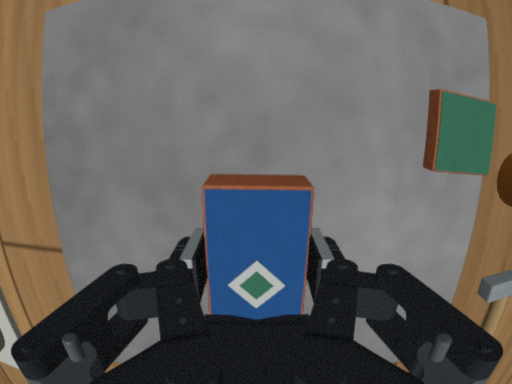

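```bash
cat > endm.py <<'E'
from h import *
import sys
k=sys.argv[1]
T,S=imaging.camera_model('top'),imaging.camera_model('side')
for n,M,box in(('top',T,(170,235,235,330)),('side',S,(165,235,235,300))):
    h=cv2.cvtColor(cv2.imread(f'pics/{n}{k}.png'),cv2.COLOR_BGR2HSV); b=cv2.inRange(h,(105,120,40),(125,255,255))
    z=np.zeros_like(b); a=box; z[a[0]:a[1],a[2]:a[3]]=b[a[0]:a[1],a[2]:a[3]]
    c,_=cv2.findContours(z,0,1); c=max(c,key=cv2.contourArea)
    W=np.array([onz(M,p[0],.126)[:2] for p in c]); 
    if n=='top':
        rows=[r for r in range(a[0],a[1]) if z[r].any()]; rr=rows[3:-3]
        e=[onz(M,(np.nonzero(z[r])[0].max()+.5,r),.126) for r in rr]; print('top blue end y',np.mean(e,0))
        q=z[:,250]; ys=np.nonzero(q)[0]; print('sides at col250',onz(M,(250,ys.min()-.5),.126),onz(M,(250,ys.max()+.5),.126))
    else:
        hull=cv2.approxPolyDP(cv2.convexHull(c),3,True)[:,0]; print('side',[(p.tolist(),onz(M,p,.126).round(4).tolist()) for p in hull])
E
python3 endm.py 11; sed -i 's/k=sys/k=sys/' endm.py
python3 - <<'E'
from h import *
T=imaging.camera_model('top')
for p in((293,193.5),(293,193)): print(onz(T,p,.123))
# initial end in top with the same method
h=cv2.cvtColor(cv2.imread('pics/top0.png'),cv2.COLOR_BGR2HSV); b=cv2.inRange(h,(105,120,40),(125,255,255))
print(np.mean([onz(T,(np.nonzero(b[r,:260])[0].max()+.5,r),.126) for r in range(209,219)],0))
E
```

```text
top blue end y [ 0.45883778 -0.05506409  0.126     ]
sides at col250 [0.47837139 0.02867223 0.126     ] [0.43583831 0.02836029 0.126     ]
side [([274, 184], [0.4368, -0.0379, 0.126]), ([253, 215], [0.4371, 0.1228, 0.126]), ([247, 215], [0.4535, 0.1301, 0.126]), ([243, 207], [0.4801, 0.103, 0.126]), ([261, 183], [0.4776, -0.0255, 0.126])]
[ 0.51339354 -0.09377243  0.123     ]
[ 0.51482899 -0.09377966  0.123     ]
[0.45556317 0.04836903 0.126     ]
```

```bash
python3 - <<'E'
from h import *
T=imaging.camera_model('top')
im=cv2.imread('pics/top11.png'); h=cv2.cvtColor(im,cv2.COLOR_BGR2HSV); b=cv2.inRange(h,(105,120,40),(125,255,255))
print([ (r,np.nonzero(b[r,:279])[0].max()) for r in range(204,222)])
print(np.mean([onz(T,(np.nonzero(b[r,:279])[0].max()+.5,r),.126) for r in range(207,219)],0))
print(im[212,268:280])
i0=cv2.imread('pics/top0.png'); print(i0[213,240:252])
E
```

```text
Traceback (most recent call last):
ValueError: zero-size array to reduction operation maximum which has no identity
```

```bash
python3 - <<'E'
from h import *
T=imaging.camera_model('top')
def f(k,lim,rows):
  im=cv2.imread(f'pics/top{k}.png'); 
  # subpixel: blue-minus-red profile half-level crossing
  E=[]
  for r in rows:
    p=im[r,:lim,0].astype(float)-im[r,:lim,2]; hi=np.median(p[lim-30:lim-12]); lo=np.median(p[lim-3:lim]); h=(hi+lo)/2
    i=np.nonzero(p>h)[0].max(); u=i+(p[i]-h)/(p[i]-p[i+1]) if i+1<lim else i; E.append(u)
  u=np.median(E); print(k,u,np.std(E),onz(T,(u,np.mean(rows)),.126))
f(0,251,range(209,219)); f(11,281,range(208,218))
E
```

```text
0 243.7092708942139 0.9537843790095927 [0.45556518 0.04635664 0.126     ]
11 274.893115942029 0.16386661992083953 [ 0.45877482 -0.04203522  0.126     ]
```

Call:
carry_out(
  moves=[
    [0, 0.02, 0, 0, -1],
    [0, 0.05, 0, 0, -1],
    [0, 0.09, 0, 0, -1],
    [0, 0.14, 0, 0, -1],
    [0, 0.19, 0, 0, -1],
    [0, 0.24, 0, 0, -1],
    [0, 0.29, 0, 0, -1],
    [0, 0.34, 0, 0, -1],
    [0, 0.39, 0, 0, -1],
    [0, 0.43, 0, 0, -1],
    [0, 0.46, 0, 0, -1],
    [0, 0.48, 0, 0, -1],
    [0, 0.49, 0, 0, -1],
    [0, 0.5, 0, 0, -1],
    [0, 0.5, 0, 0, -1],
    [0, 0.5, 0, 0, -1],
  ],
)

```text
clock: 13.0
eef_pos: [0.459, 0.1711, 0.0996]
tool_rot: [1.0, 0.001, 0.002, -0.002]
ft_force: [-0.5, 6.8, 10.0]
grip_width: 0.0487
```

```bash
cat > fin.py <<'E'
from h import *
import sys
k=sys.argv[1]
go([.458,.1701,.0997])
S,T=imaging.camera_model('side'),imaging.camera_model('top')
m,w=snap('w'+k)
s=imaging.camera('side');t=imaging.camera('top'); cv2.imwrite(f'pics/side{k}.png',s[:,:,::-1]);cv2.imwrite(f'pics/top{k}.png',t[:,:,::-1])
cv2.imwrite(f'pics/s{k}.png',cv2.resize(s[140:280,170:300,::-1],None,fx=4.2,fy=4.2,interpolation=cv2.INTER_CUBIC))
cv2.imwrite(f'pics/t{k}.png',cv2.resize(t[170:240,220:320,::-1],None,fx=8,fy=8,interpolation=cv2.INTER_CUBIC))
o=bot.get_obs();print(o['ft_force'],o['ft_torque'])
im=t[:,:,::-1]; E=[]
for r in range(208,218):
    p=im[r,:305,0].astype(float)-im[r,:305,2]; hi=np.median(p[270:286]); lo=np.median(p[299:304]); h=(hi+lo)/2
    i=np.nonzero(p>h)[0].max(); E.append(i+(p[i]-h)/(p[i]-p[i+1]))
u=np.median(E); print('end',u,np.std(E),onz(T,(u,212.5),.126))
hs=cv2.cvtColor(im,cv2.COLOR_BGR2HSV); r=cv2.inRange(hs,(0,150,60),(8,255,255))|cv2.inRange(hs,(172,150,60),(180,255,255))
for v in(187,190,192): x=np.nonzero(r[v,285:300])[0]+285; print('ptr',v,x, onz(T,(x.mean(),v),.123)[1])
E
python3 fin.py 12
```

```text
clock 13.0 pos [0.459  0.1711 0.0996] xdir [1.    0.002 0.003] f [-0.52  6.83 10.05] w 0.0486622220244541
d [-0.01   0.01  -0.001]
[-0.89358052  6.70473878  9.85019089] [ 1.33535509  0.24236967 -0.07092858]
end 292.67781830238727 0.19382108645519086 [ 0.45898728 -0.09235208  0.126     ]
ptr 187 [292 293 294] -0.0938665825267651
ptr 190 [292 293 294] -0.09382308220357106
ptr 192 [292 293 294] -0.09379412393263521
```

View pics/s12.png

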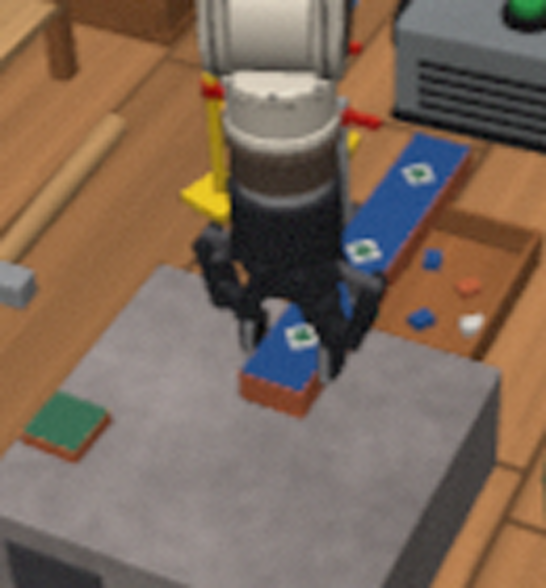

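View pics/t12.png

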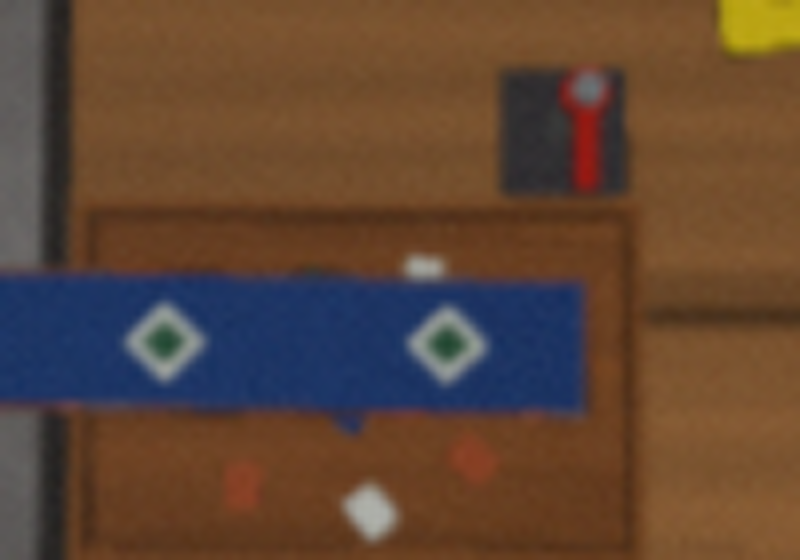

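View pics/w12.png

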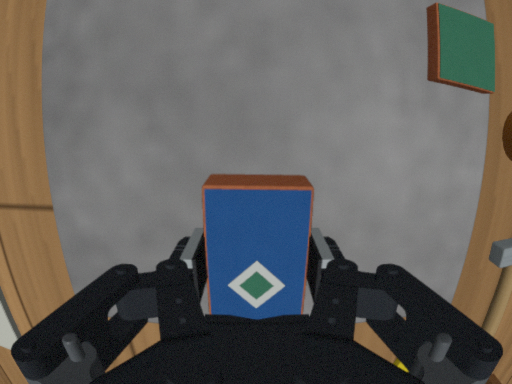

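The tile is flat and hasn't slipped in the grip. Its end is about 0.7–1 mm short of the pointer, so I'll add a small nudge and let it settle.

Call:
carry_out(
  moves=[
    [0, 0.004, 0, 0, -1],
    [0, 0.008, 0, 0, -1],
    [0, 0.008, 0, 0, -1],
    [0, 0.008, 0, 0, -1],
    [0, 0.008, 0, 0, -1],
    [0, 0.008, 0, 0, -1],
  ],
)

```text
clock: 13.75
eef_pos: [0.4589, 0.1704, 0.0996]
tool_rot: [1.0, 0.001, 0.001, -0.002]
ft_force: [0.1, 7.2, 10.2]
grip_width: 0.0486
```

```bash
python3 fin.py 13; python3 - <<'E'
from h import *
print(bot.get_obs()['joint_vel'].round(4))
# tilt check: tile inner end edge heights via wrist (end face rows) between pics 10 and 13
for k in('10','12','13'):
  im=cv2.imread(f'pics/w{k}.png'); p=im[165:200,256].astype(int); print(k,[int(x) for x in (p[:,0]-p[:,2])[5:26]])
E
```

```text
clock 13.75 pos [0.4589 0.1704 0.0996] xdir [1.     0.0022 0.0029] f [ 0.07  7.17 10.19] w 0.04864561270172263
d [-0.009  0.003 -0.001]
[ 0.26013916  7.72335765 10.47368115] [ 1.36501706  0.20548276 -0.09494223]
end 292.8618421052632 0.21806212118089116 [ 0.45898948 -0.09287231  0.126     ]
ptr 187 [292 293 294] -0.0938665825267651
ptr 190 [292 293 294] -0.09382308220357106
ptr 192 [292 293 294] -0.09379412393263521
[-0.0007  0.      0.0009 -0.0012  0.0005  0.0015]
10 [0, 1, 1, 0, -18, -58, -71, -65, -68, -69, -68, -65, -67, -67, -68, -75, -90, -96, -91, -33, 53]
12 [1, -1, -1, -1, -24, -55, -68, -70, -66, -65, -66, -61, -64, -63, -66, -74, -87, -93, -85, -21, 70]
13 [0, 1, 0, -3, -22, -57, -68, -68, -66, -69, -67, -65, -64, -65, -66, -74, -88, -96, -87, -18, 69]
```

View pics/s13.png

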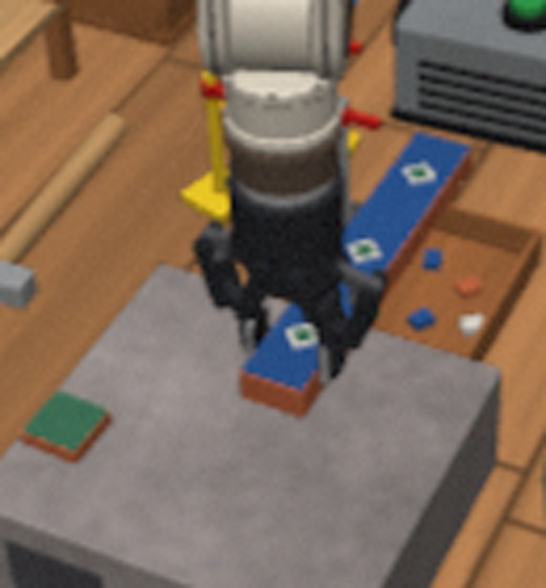

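```bash
python3 -c "
from workcell import order
print(order.job_done())"
```

```text
the job is handed in; nothing more can be done
None
```

I pressed the green button on the larger grey extractor fully down, to its stop at 11.5 N, and the camera showed it back up afterwards. I then gripped the border tile near its inner end and slid it out flat by about 139 mm. The job was handed in at about 14 s with the tile still in the gripper.

**Last checks**
- **Position:** the tile's blue edge is at y = -0.0929 in world coordinates. Allowing about 1 mm for the unglazed rim, the end is within roughly 1 mm of the pointer at y = -0.0938.
- **Grip:** the tile did not slip or tip in the wrist view. The opening is 48.6 mm, the gripper presses down with about 10 N, and the arm is still.
- **Other objects:** I touched nothing else on the bench.

**Disagreements**
- **Fingertips:** they sat about 25 mm farther back than the description says. I confirmed this in the images and at the button contact, then set the grasp height from those measurements.
- **Pointer position:** with the pointer at its stated height, the side camera alone put it about 5 mm farther out. That same view, combined with either the top or the wrist camera, agreed with the top-and-wrist value, so I used that one.

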